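# Weigh a brass knob on the counter beam scale

## Task

Weigh the brass knob: put it in the pan of the beam scale and let go. Then pinch the red grip of the poise, press it down against its spring just far enough to free the pawl (not to the bottom, and never force the poise along while the pawl is caught), and slide it along the notched beam until the beam hangs free with its pointer on the green mark. Leave the poise latched in a notch, and do not disturb the other things on the counter.

Things in the scene. Friction and masses are not known exactly. Their poses are not given: they have to be found in the camera images.
- brass_knob: the knob to be weighed: brass-yellow turned furniture knob standing on its foot: foot disc 52 mm across and 6 mm thick, neck 24 mm across, round head 46 mm across and widest 44 mm above the underside, 56 mm tall overall; origin at the centre of its underside. It weighs 0.1 to 0.23 kg, hidden.
- steel_knob: bystander: bright steel turned furniture knob standing on its foot: foot disc 52 mm across and 6 mm thick, neck 24 mm across, round head 46 mm across and widest 44 mm above the underside, 56 mm tall overall; origin at the centre of its underside
- black_knob: bystander: black turned furniture knob standing on its foot: foot disc 52 mm across and 6 mm thick, neck 24 mm across, round head 46 mm across and widest 44 mm above the underside, 56 mm tall overall; origin at the centre of its underside
- scale: green counter beam scale, fixed. Origin under the pivot, on the counter; its y axis runs along the beam from the pan (y -120 mm) past the pivot (y 0, height 130 mm) to the poise side, z up. Base plate 110 x 500 x 18 mm; two pivot cheeks 150 mm high at x +-24 mm. At y 272 mm a white plate, top at 146 mm, bears a green mark on its +x face, +-8.5 mm about height 95 mm
- beam (a joint): tilt of the beam, rad: 0 with the red pointer centred on the green mark, positive with the poise end up (pan heavy). Stops at -0.13 and +0.13. Free, it comes to rest in about 1.5 s; between the stops one notch of the poise away from the pivot lowers it by 0.0415, and 25 g on the pan raises it as much. Pressing the poise's grip tips it to the -0.13 stop. The empty scale balances with the poise at 0
- beam_tip (a point): tip of the red pointer at the poise end of the beam, 282 mm from the pivot along the beam, 35 mm below the pivot's height; level with the green mark's middle (95 mm above the counter) when balanced
- poise (a joint): position of the brass poise along the beam, m, growing away from the pivot. 0 is the first notch, 80 mm from the pivot; the 12 notches are 12 mm apart (0, 0.012 .. 0.132). Friction about 1 N, about 1 mm of play either way in a notch. The poise is 48 mm long along the beam, 28 mm across it, and cannot come off. It starts near the first three notches, at times resting on a tooth
- poise_grip (a point): centre of the poise's red grip, a free-turning roller 24 mm thick and 40 mm long lying across the beam (along the scale's x), flat ends; pinch it by the ends from above. It is at the pivot's height (130 mm) when the beam is level and the grip up. The brass sleeve's top is 22 mm below it; the sleeve is 28 mm wide, so fingertips pass either side of it
- grip (a joint): how far the grip is pressed into the poise, m: 0 is up. Spring: 5 N to begin, plus 0.8 N per mm. Up, the pawl in its notch locks the poise; pressed 5 mm (9 N) or more it is clear of the teeth and the poise slides; past 11.5 mm (14 N) is overpressed; hard stop 13 mm. Let up, the spring lifts the pawl into the nearest notch; on top of a tooth it reads about 0.005
- pawl: steel pawl (6 mm round bar) under the beam, moved by the grip; it catches between the teeth
- rack: 13 steel teeth (4 mm) under the beam, 12 mm apart, making the 12 notches
- pan_dish: round aluminium pan, rim 130 mm across, its flat floor about 95 mm across, rim 7 mm above the floor; carried level by a linkage, so where the load lies on it makes no difference. Origin at the linkage pivot on the beam, 23 mm below the pan's floor
- pan_floor (a point): centre of the pan's floor, 153 mm above the counter when the beam is level; goes down 16 mm to the stop when loaded
- screwdriver: bystander: orange screwdriver, 190 mm
- jar: bystander: amber jar with red cap, 64 mm across, 85 mm tall
- can: bystander: blue can, 66 mm across, 100 mm tall
- carton: bystander: cardboard carton 70 x 110 x 50 mm
- mug: bystander: blue mug, 76 mm across, 90 mm tall
- hinge_leaf: bystander: steel hinge leaf 90 x 37 x 10 mm
There are look-alikes about, which are no part of the job. Of the things that look like the brass_knob, take the one that is nearest to the robot's base at the start.

How it is judged:
By the outcome, as a careful person would: the job done as asked, in the order asked, and still so for the second after the job is handed in, with the robot touching nothing.
It also fails if it takes over 72 s, if anything falls off the work surface, if the arm or the gripper's body presses on something with over 40 N, if the wrist force passes 120 N, or if a joint passes its speed limit or range.

## Robot

A 6-joint arm with a two-finger parallel gripper is mounted at the origin on the work surface. World frame = base frame: x ahead of the robot, y to its left, z up, the work surface at z = 0. Lengths are in m, angles in rad, forces in N, time in s.
With the tool pointing down it reaches from about 0.35 to 0.875 m from the base axis. Payload 4.2 kg.
Tool frame: the origin (TCP) lies on the centre line of the jaws, within the pads' length; the fingertips stand 17 mm ahead of it and the grasp point (between the pads) lies 2 mm behind it (ctrl.tip_extent is the distance from the TCP to the fingertips, in m); z points along the fingers, y is the line along which they close (so a half turn about z gives the same grasp; the last joint's range is limited). The gripper opens to 85 mm and grips with 20 to 120 N. Pads are 22 mm wide; open, the fingers measure 114 mm over their backs; the gripper's body (76 mm by 85 mm) begins 54 mm behind the grasp point. The pads swing forward as they close: fully open they stand 13 mm farther back than shut.
Start: joints at [-0.896, 0.385, 0.008, 0, -1.194, -0.259], TCP at [0.252, -0.572, 0.248] pointing down, gripper open.
Joint ranges: [-3.14, 3.14], [-1.21, 2.06], [-1.07, 1.41], [-3.16, 2.05], [-2.99, -0.16], [-3.1, 3.1]. Speed limits (rad/s): [2.79, 2.79, 3.14, 3.14, 3.14, 3.14].

## Interface

Orientations are given as a unit quaternion [x, y, z, w].
In Python, from cell import ctrl, vision gives the robot as it stands.
- The arm moves only by the tool move_arm, never from a script. Its argument "steps" is a list of rows, each a list of 3 entries, a list of its own where there are three numbers: the shift along the tool's x, y, z in cm, then the turn, a rotation vector about the tool's x, y, z in rad, then the closure in counts, from 0 (fully open) to 255 (shut). A call has 1 to 8 rows; each row is the pose to reach, as a shift and turn from the pose commanded when the call began, along the tool's axes at that moment; what a row does not reach only later rows make up. A row lasts 1/12 s, in which the tool goes at most 41.7 mm and 7.16 degrees, less where a joint would pass 70% of its speed; a pose out of reach is approached as far as the arm can. A call with a gripper value outside its range is refused whole. The fingers move at their own pace and stop on an object; "newtons" is the grip in N (left out, the last holds). Time passes only in rows, so rows that repeat a pose let the fingers close. It gives the time, the measured TCP pose, the force, the opening and the grip force at its end, in the units of the state.
- ctrl.get_state(): the state, without advancing time (a new reading comes with each control period).
- vision.capture(name): name is "scene" or "top" or "wrist"; returns a dict with "image" (480x640x3 uint8, red, green, blue), "camera_matrix" (3x3 intrinsics, pixels), "position" and "orientation" of the camera in the world. Camera axes: x right, y down, z forward; pixel columns grow to the right and rows downward; lengths in m; the calibration is good to about 2 mm. A picture is of the moment at which its call begins. There is no depth.
- ctrl.job_done(): hands the job in; it is judged then, once.
Trained networks look in a picture, given as the dict that the camera call returned (one of the last four; its "shot" number tells which), for a name from the list of things; names that differ only in an ending like _2 or _b are one class to them, and where a whole thing is asked for, a point or a joint stands for the part that bears it (a point fixed in the world has none). Each returns a list of dicts, best first, with "score" (0 to 1); they miss things now and then, are a little off and sometimes report something else, mostly with a low value. They report only what shows in the picture. A call takes as long as a camera call. They do not tell look-alikes from the thing itself.
- vision.search_frame(picture, name): "location" ([x, y, z] in m, in world coordinates, good to about 4 mm: the middle of the surface that is visible of it).
- vision.cut_out(picture, name): "mask" (480x640 bool, what is visible of it).
The state is a dict: "time_s": time; "qpos": joint angles; "dq": joint speeds; "joint_torque": joint torques, N m; "ee_pos": TCP position; "tcp_rot": TCP orientation; "force": force on the tool from outside, world axes, zero at the start; "torque": the same for the moment, N m; "grip_width": opening from 0.0 (shut) to 1.0 (fully open); "finger_force": force on a finger pad.
Only numpy, scipy, OpenCV 4.12 (cv2) and the standard library are available. Lean on these libraries where they do the work, as an engineer would, in place of code of your own. Each camera call takes 0.05 s, during which the arm holds its last target. There are 200 camera calls.

## Working session

There is one attempt and no reset: what is moved stays moved. The work goes in short steps, Python scripts to look and compute and a tool call to move; the robot and the scene stay as the last step left them, time stands still between calls to the robot, and variables do not carry over. Pictures are saved under pics/ and viewed, at most 10 in all, crops included, and the job is handed in when it is done.

Besides the shell and the picture viewer there is one more tool, called after "Request:" by a JSON object that holds its "fn" and its "kwargs". move_arm: Moves the arm, as the interface text tells. Its arguments: {"type":"object","properties":{"steps":{"type":"array","items":{"type":"array"}},"newtons":{"type":"number"}},"required":["steps"]}

```bash
ls; mkdir -p pics; cat > h.py <<'E'
import numpy as np, cv2
from scipy.spatial.transform import Rotation as R
from cell import ctrl, vision
def save(p,n): cv2.imwrite('pics/'+n+'.png',p['image'][:,:,::-1])
def proj(p,X):
    c=R.from_quat(p['orientation']).inv().apply(np.atleast_2d(X)-p['position']); q=c@np.array(p['camera_matrix']).T
    return q[:,:2]/q[:,2:]
def ray(p,uv,z):
    d=R.from_quat(p['orientation']).apply(np.linalg.inv(p['camera_matrix'])@[uv[0],uv[1],1]); o=np.array(p['position'])
    return o+d*(z-o[2])/d[2]
def tool(target):
    s=ctrl.get_state(); r=R.from_quat(s['tcp_rot'])
    return 100*r.inv().apply(np.array(target)-s['ee_pos'])
def st():
    s=ctrl.get_state(); print(s['time_s'],np.round(s['ee_pos'],4),np.round(s['tcp_rot'],4),np.round(s['force'],2),s['grip_width'],s['finger_force'],np.round(s['qpos'],3))
E
python3 - <<'E'
from h import *
st()
ps={n:vision.capture(n) for n in('top','scene')}
for n,p in ps.items():
    save(p,n); print(n,np.round(p['position'],3))
    for k in ['brass_knob','steel_knob','black_knob','poise_grip','poise','pan_dish','pan_floor','beam_tip','scale','jar','can','mug','carton','screwdriver','hinge_leaf']:
        for d in vision.search_frame(p,k):
            if d['score']>.2: print(k,round(d['score'],2),np.round(d['location'],3),np.round(proj(p,d['location'])[0]))
cv2.imwrite('pics/both.png',cv2.resize(np.hstack([ps['top']['image'],ps['scene']['image']])[:,:,::-1],(800,300)))
E
```

```text
pics
0.0 [ 0.2522 -0.5712  0.2472] [-2.063e-01  9.785e-01  1.100e-03 -3.000e-04] [0.69 0.01 0.95] 0.9983603399633815 0.0 [-0.896  0.386  0.007 -0.    -1.194 -0.259]
top [0.33  0.005 1.46 ]
brass_knob 0.78 [0.57  0.398 0.016] [184. 255.]
brass_knob 0.61 [0.474 0.372 0.028] [191. 286.]
brass_knob 0.53 [0.535 0.474 0.009] [160. 268.]
brass_knob 0.5 [ 0.593 -0.028  0.129] [322. 238.]
steel_knob 0.76 [0.419 0.262 0.054] [225. 303.]
black_knob 0.75 [0.553 0.281 0.044] [220. 259.]
black_knob 0.3 [ 0.612 -0.457  0.1  ] [468. 231.]
poise_grip 0.21 [ 0.622 -0.225  0.161] [392. 224.]
poise 0.5 [ 0.588 -0.03   0.123] [323. 240.]
poise 0.42 [ 0.616 -0.219  0.164] [391. 226.]
pan_dish 0.69 [ 0.629 -0.246  0.162] [400. 221.]
pan_dish 0.68 [ 0.59  -0.027  0.125] [322. 240.]
pan_dish 0.6 [0.425 0.    0.022] [314. 300.]
pan_floor 0.9 [ 0.636 -0.242  0.163] [399. 219.]
pan_floor 0.24 [0.682 0.345 0.048] [199. 217.]
beam_tip 0.93 [ 0.616 -0.22   0.163] [391. 226.]
scale 0.63 [ 0.595 -0.101  0.018] [345. 244.]
jar 0.58 [0.759 0.15  0.08 ] [262. 189.]
jar 0.31 [ 0.596 -0.104  0.018] [346. 244.]
can 0.88 [
[... 686 characters left out ...]
poise 0.91 [ 0.606 -0.028  0.099] [298. 253.]
pan_dish 0.87 [ 0.63  -0.244  0.16 ] [191. 229.]
pan_floor 0.61 [ 0.631 -0.243  0.16 ] [191. 229.]
beam_tip 0.85 [ 0.61  -0.202  0.158] [214. 225.]
scale 0.78 [ 0.611 -0.111  0.018] [262. 278.]
scale 0.34 [ 0.447 -0.242  0.006] [227. 234.]
jar 0.57 [0.791 0.149 0.067] [378. 339.]
can 0.58 [ 0.645 -0.453  0.07 ] [104. 258.]
mug 0.87 [ 0.463 -0.46   0.06 ] [139. 214.]
mug 0.28 [ 0.614 -0.202  0.159] [213. 226.]
mug 0.26 [ 0.449 -0.242  0.007] [227. 234.]
carton 0.53 [ 0.447 -0.243  0.004] [227. 234.]
screwdriver 0.75 [0.434 0.005 0.019] [323. 234.]
hinge_leaf 0.73 [ 0.608 -0.028  0.127] [297. 243.]
hinge_leaf 0.63 [ 0.446 -0.243  0.004] [227. 234.]
```

```bash
python3 - <<'E'
import cv2,numpy as np
a=cv2.imread('pics/top.png')[170:320,140:500];b=cv2.imread('pics/scene.png')[190:370,80:560]
cv2.imwrite('pics/v1.png',np.vstack([cv2.resize(a,(720,300)),cv2.resize(b,(720,270))]))
E
```

```text
(no output)
```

View pics/v1.png

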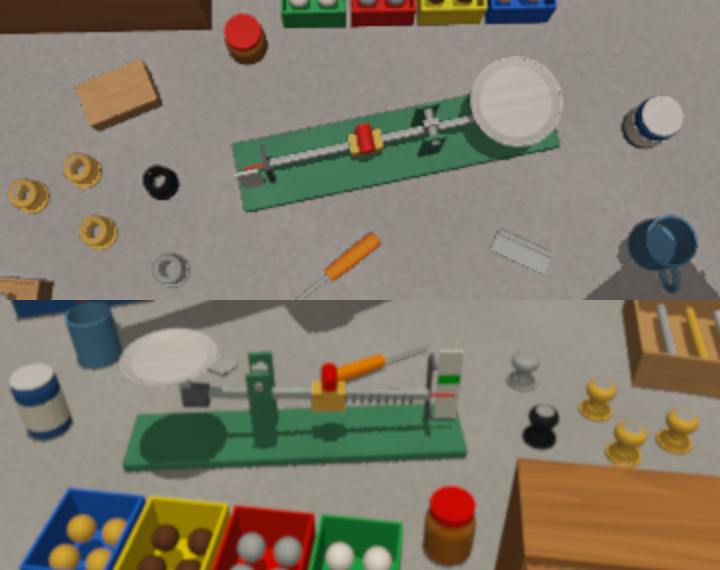

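The scene shows three brass-yellow candidates in the top picture: px (191,286), (184,255) and (160,268). The one at (191,286), about 0.61 m from the base, is nearest, against about 0.70 m and 0.72 m for the others. I'll check that in a crop and fit the scale.

```bash
python3 - <<'E'
from h import *
p=vision.capture('top'); q=vision.capture('scene')
hsv=cv2.cvtColor(p['image'],cv2.COLOR_RGB2HSV)
m=cv2.inRange(hsv,(60,90,30),(85,255,255))
n,l,s,c=cv2.connectedComponentsWithStats(m); i=[k for k in range(1,n)if 200<c[k][0]<440 and 200<c[k][1]<300]; i=max(i,key=lambda k:s[k,4])
pts=cv2.findContours((l==i).astype(np.uint8),0,2)[0]; pts=max(pts,key=len).reshape(-1,2)
W=np.array([ray(p,u,.018)[:2] for u in pts])
r=cv2.minAreaRect((W*1000).astype(np.float32)); print(r, cv2.boxPoints(r))
for P,nm in((p,'t'),(q,'s')):
  for d in vision.cut_out(P,'brass_knob'):
    ys,xs=np.nonzero(d['mask']); print(nm,d['score'],xs.min(),xs.max(),ys.min(),ys.max(),xs.mean(),ys.mean(),np.round(ray(P,(xs.mean(),ys.mean()),.04),3))
a=p['image'][240:310,145:235,::-1]; b=q['image'][225:310,410:560,::-1]
cv2.imwrite('pics/v2.png',np.hstack([cv2.resize(a,(400,400)),cv2.resize(b,(400,400))]))
for t in ([.478,.372,.2],[.366,-.1,.247]): print(np.round(tool(t),2))
E
```

```text
((578.1134033203125, -81.85443115234375), (62.702552795410156, 494.7836608886719), 10.62398624420166) [[ 501.68967  155.51665]
 [ 592.9094  -330.78552]
 [ 654.5371  -319.22552]
 [ 563.3174   167.07666]]
t 0.82 144 164 260 276 154.4090909090909 267.67424242424244 [0.531 0.48  0.04 ]
t 0.61 172 189 246 263 180.55421686746988 254.33734939759037 [0.57  0.402 0.04 ]
t 0.59 179 198 278 295 188.77862595419847 286.1106870229008 [0.473 0.374 0.04 ]
s 0.8 518 544 264 292 530.5032258064516 279.2408602150538 [0.562 0.475 0.04 ]
s 0.75 483 510 272 301 496.59922928709057 287.8169556840077 [0.599 0.397 0.04 ]
s 0.58 466 490 243 271 477.6393088552916 258.4535637149028 [0.506 0.371 0.04 ]
[-58.75  77.22   4.83]
[-29.44  38.57   0.13]
```

View pics/v2.png

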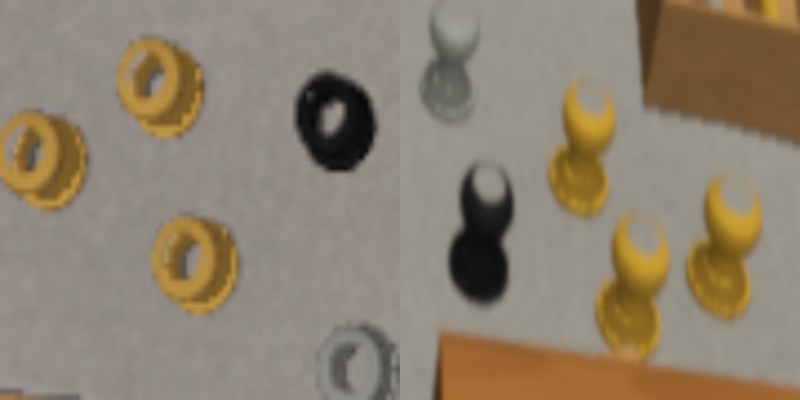

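The crop shows three identical brass knobs; the highlights are only reflections. My choice is the nearest one, at top px (191,286) and scene px (478,258), the upper of the three in the right half. Moving above it.

Request:
{"fn": "move_arm", "kwargs": {"steps": [[[-19,25,0],[0,0,0],0],[[-19,25,0],[0,0,0],0],[[-19,25,0],[0,0,0],0],[[-19,25,0],[0,0,0],0],[[-19,25,0],[0,0,0],0],[[-19,25,0],[0,0,0],0],[[-19,25,0],[0,0,0],0],[[-19,25,0],[0,0,0],0]]}}

```text
time_s: 2.47
ee_pos: [0.3251, -0.2634, 0.2487]
tcp_rot: [-0.207, 0.978, 0.0, 0.001]
force: [-0.5, 0.9, -0.8]
grip_width: 1.001
finger_force: 0.0
```

Request:
{"fn": "move_arm", "kwargs": {"steps": [[[-19,25,0],[0,0,0],0],[[-19,25,0],[0,0,0],0],[[-19,25,0],[0,0,0],0],[[-19,25,0],[0,0,0],0],[[-19,25,0],[0,0,0],0],[[-19,25,0],[0,0,0],0],[[-19,25,0],[0,0,0],0],[[-19,25,0],[0,0,0],0]]}}

```text
time_s: 3.13
ee_pos: [0.3989, 0.0426, 0.249]
tcp_rot: [-0.208, 0.978, 0.0, 0.001]
force: [0.4, -0.3, 0.5]
grip_width: 1.0
finger_force: 0.0
```

Request:
{"fn": "move_arm", "kwargs": {"steps": [[[-19,25,0],[0,0,0],0],[[-19,25,0],[0,0,0],0],[[-19,25,0],[0,0,0],0],[[-19,25,0],[0,0,0],0],[[-19,25,0],[0,0,0],0],[[-19,25,0],[0,0,0],0],[[-19,25,0],[0,0,0],0],[[-19,25,0],[0,0,0],0]]}}

```text
time_s: 3.8
ee_pos: [0.4716, 0.3487, 0.2479]
tcp_rot: [-0.208, 0.978, 0.0, 0.001]
force: [0.4, -0.3, 0.7]
grip_width: 0.999
finger_force: 0.0
```

```bash
python3 - <<'E'
from h import *
st()
p=vision.capture('wrist'); save(p,'w1'); print(np.round(p['position'],3))
for d in vision.search_frame(p,'brass_knob'): print(d['score'],np.round(d['location'],3),proj(p,d['location']))
for d in vision.cut_out(p,'brass_knob'):
    ys,xs=np.nonzero(d['mask']); print(d['score'],xs.min(),xs.max(),ys.min(),ys.max(),np.round(ray(p,(xs.mean(),ys.mean()),.04),3))
E
```

```text
3.8 [0.4716 0.3487 0.2479] [-2.075e-01  9.782e-01  2.000e-04  5.000e-04] [ 0.44 -0.29  0.7 ] 0.9989942427866159 0.0 [ 0.913  0.319 -0.092  0.    -1.159 -2.066]
[0.41  0.321 0.374]
0.65 [0.471 0.373 0.05 ] [[339.52745331 223.48108749]]
0.61 [0.557 0.402 0.043] [[329.04300319 313.90801792]]
0.6 [0.527 0.475 0.012] [[403.56385981 301.75591473]]
0.86 314 367 195 255 [0.473 0.375 0.04 ]
0.82 301 348 287 351 [0.562 0.4   0.04 ]
0.65 384 430 286 350 [0.527 0.471 0.04 ]
0.61 223 285 84 143 [0.416 0.269 0.04 ]
```

View pics/w1.png

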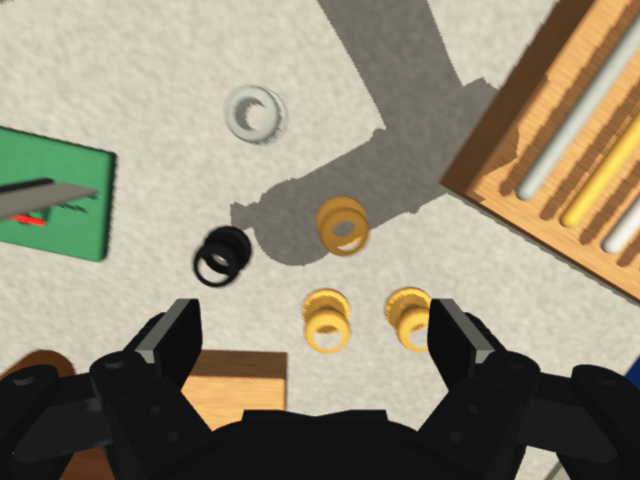

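The chosen knob is at about px (342,225), clear on both sides along the closing direction (image left-right). Next I fit its centre by projecting the knob model onto the mask.

```bash
cat >> h.py <<'E'
from scipy.optimize import least_squares
a_=np.linspace(0,2*np.pi,40)
def knobpts(x,y,z=0):
    o=[]
    for zz,r in((0,26),(6,26),(44,23),(50,20),(38,22),(56,10)): o.append(np.c_[x+r*np.cos(a_)/1000,y+r*np.sin(a_)/1000,np.full(40,z+zz/1000)])
    return np.vstack(o)
def fitknob(p,mask,x0,z=0):
    ys,xs=np.nonzero(mask); bb=np.array([xs.min(),xs.max()+1,ys.min(),ys.max()+1])
    def f(v):
        u=proj(p,knobpts(*v,z)); return np.r_[u[:,0].min(),u[:,0].max(),u[:,1].min(),u[:,1].max()]-bb
    r=least_squares(f,x0); return r.x,r.fun
E
python3 - <<'E'
from h import *
p=vision.capture('wrist')
d=[d for d in vision.cut_out(p,'brass_knob')]
for e in d:
    ys,xs=np.nonzero(e['mask']); print(fitknob(p,e['mask'],ray(p,(xs.mean(),ys.mean()),.02)[:2]))
for n in('top','scene'):
  q=vision.capture(n)
  for e in vision.cut_out(q,'brass_knob'):
    ys,xs=np.nonzero(e['mask']); print(n,fitknob(q,e['mask'],ray(q,(xs.mean(),ys.mean()),.02)[:2]))
print(np.round(tool([.477,.372,.042]),2))
E
```

```text
(array([0.57374653, 0.40607871]), array([-0.79614863,  0.72229484,  0.60040878, -0.54658113]))
(array([0.5388881 , 0.48063415]), array([-7.09851838,  6.34816342,  0.25532222,  0.05110511]))
top (array([0.47607303, 0.37788485]), array([-0.40707441,  0.41940945, -0.74415581,  0.75331907]))
top (array([0.57208202, 0.40659329]), array([ 0.08230905, -0.08478392, -0.0009907 ,  0.00168244]))
top (array([ 0.62907853, -0.47794903]), array([ 4.91058959, -4.76532192,  4.27921685, -4.30604103]))
scene (array([0.53895558, 0.48812888]), array([-0.17021308,  0.16325724,  0.17011595, -0.16849642]))
scene (array([0.57467717, 0.4072795 ]), array([-0.23190931,  0.22278994, -0.17099449,  0.14201192]))
scene (array([0.48262749, 0.38030739]), array([ 0.13203254, -0.1273433 , -0.4937916 ,  0.46338335]))
scene (array([ 0.46873367, -0.23125286]), array([-2.39891945,  2.46516921, -7.33063193,  6.61004329]))
[-1.69  2.35 20.69]
```

```bash
python3 - <<'E'
from h import *
p=vision.capture('wrist'); m=np.zeros((480,640),bool); m[195:256,314:368]=1
x,f=fitknob(p,m,[.477,.378]); print(x,f); print(np.round(tool([*x,.042]),2))
E
```

```text
[0.47757316 0.37436185] [-0.25375226  0.22866937  0.07328728 -0.06121243]
[-1.83  2.53 20.69]
```

Request:
{"fn": "move_arm", "kwargs": {"steps": [[[-2,2.7,4],[0,0,0],0],[[-2,2.7,8],[0,0,0],0],[[-2,2.7,12],[0,0,0],0],[[-2,2.7,16],[0,0,0],0],[[-2,2.7,18.5],[0,0,0],0],[[-2,2.7,20],[0,0,0],0],[[-2,2.7,20.6],[0,0,0],0],[[-2,2.7,20.6],[0,0,0],0]], "newtons": 40}}

```text
time_s: 4.97
ee_pos: [0.4781, 0.3765, 0.0411]
tcp_rot: [-0.206, 0.979, -0.001, -0.001]
force: [-0.2, -0.5, 1.2]
grip_width: 1.002
finger_force: 0.0
```

Request:
{"fn": "move_arm", "kwargs": {"steps": [[[0,0,0],[0,0,0],255],[[0,0,0],[0,0,0],255],[[0,0,0],[0,0,0],255],[[0,0,0],[0,0,0],255],[[0,0,0],[0,0,0],255],[[0,0,0],[0,0,0],255],[[0,0,0],[0,0,0],255]], "newtons": 40}}

```text
time_s: 5.55
ee_pos: [0.479, 0.3782, 0.0445]
tcp_rot: [-0.207, 0.978, 0.001, 0.001]
force: [-1.3, 0.3, 6.2]
grip_width: 0.502
finger_force: 40.0
```

```bash
python3 - <<'E'
from h import *
st()
E
```

```text
5.55 [0.479  0.3782 0.0445] [-2.067e-01  9.784e-01  9.000e-04  1.400e-03] [-1.28  0.28  6.21] 0.501907675121448 40.037031846586615 [ 9.330e-01  5.680e-01 -2.640e-01  1.000e-03 -7.360e-01 -2.088e+00]
```

The 42.7 mm opening and 6 N upward force suggest the pads closed above the head's widest point. I'll open, go 8 mm lower and grip again.

Request:
{"fn": "move_arm", "kwargs": {"steps": [[[0,0,0],[0,0,0],60],[[0,0,0],[0,0,0],60],[[0,0,0],[0,0,0],60],[[0,0,0.4],[0,0,0],60],[[0,0,0.8],[0,0,0],60],[[0,0,0.8],[0,0,0],60]]}}

```text
time_s: 6.05
ee_pos: [0.4778, 0.3767, 0.033]
tcp_rot: [-0.206, 0.979, -0.001, -0.001]
force: [-0.8, -0.6, -0.2]
grip_width: 0.765
finger_force: 0.0
```

Request:
{"fn": "move_arm", "kwargs": {"steps": [[[0,0,0],[0,0,0],255],[[0,0,0],[0,0,0],255],[[0,0,0],[0,0,0],255],[[0,0,0],[0,0,0],255],[[0,0,0],[0,0,0],255],[[0,0,0],[0,0,0],255]], "newtons": 40}}

```text
time_s: 6.55
ee_pos: [0.4784, 0.3775, 0.0343]
tcp_rot: [-0.206, 0.978, 0.0, 0.0]
force: [0.3, 1.0, -0.5]
grip_width: 0.505
finger_force: 40.7
```

Request:
{"fn": "move_arm", "kwargs": {"steps": [[[0,0,-3],[0,0,0],255],[[0,0,-7],[0,0,0],255],[[0,0,-11],[0,0,0],255],[[0,0,-15],[0,0,0],255],[[0,0,-19],[0,0,0],255],[[0,0,-22],[0,0,0],255],[[0,0,-22],[0,0,0],255]]}}

```text
time_s: 7.13
ee_pos: [0.4808, 0.3794, 0.2628]
tcp_rot: [-0.207, 0.978, 0.004, 0.006]
force: [1.2, 0.4, 0.8]
grip_width: 0.503
finger_force: 41.1
```

Request:
{"fn": "move_arm", "kwargs": {"steps": [[[0.5,-3,0],[0,0,0],255],[[1.2,-7,0],[0,0,0],255],[[1.9,-11,0],[0,0,0],255],[[2.6,-15,0],[0,0,0],255],[[3.3,-19,0],[0,0,0],255],[[4,-23,0],[0,0,0],255],[[4.7,-27,0],[0,0,0],255],[[5.5,-31,0],[0,0,0],255]]}}

```text
time_s: 7.8
ee_pos: [0.5529, 0.0697, 0.2538]
tcp_rot: [-0.207, 0.978, 0.0, -0.0]
force: [0.8, -0.0, -0.7]
grip_width: 0.502
finger_force: 41.2
```

Request:
{"fn": "move_arm", "kwargs": {"steps": [[[0.7,-4,0],[0,0,0],255],[[1.4,-8,0],[0,0,0],255],[[2.1,-12,0],[0,0,0],255],[[2.8,-16,0],[0,0,0],255],[[3.5,-20,0],[0,0,0],255],[[4.2,-24,0],[0,0,0],255],[[4.9,-28,0],[0,0,0],255],[[5.6,-32,0],[0,0,0],255]]}}

```text
time_s: 8.47
ee_pos: [0.631, -0.2456, 0.2535]
tcp_rot: [-0.206, 0.978, 0.0, -0.001]
force: [0.6, 0.4, -1.0]
grip_width: 0.501
finger_force: 41.2
```

Request:
{"fn": "move_arm", "kwargs": {"steps": [[[0,0,0],[0,0,-0.12],255],[[0,0,0],[0,0,-0.24],255],[[0,0,0],[0,0,-0.36],255],[[0,0,0],[0,0,-0.48],255],[[0,0,0],[0,0,-0.6],255],[[0,0,0],[0,0,-0.72],255],[[0,0,0],[0,0,-0.84],255],[[0,0,0],[0,0,-0.84],255]]}}

```text
time_s: 9.13
ee_pos: [0.6308, -0.2436, 0.2533]
tcp_rot: [-0.588, 0.809, 0.001, -0.0]
force: [0.1, -0.3, -1.1]
grip_width: 0.5
finger_force: 41.3
```

```bash
python3 - <<'E'
from h import *
st()
for n in('top','scene'):
  p=vision.capture(n); save(p,n+'2')
  for k in('pan_dish','pan_floor','poise','brass_knob'):
    for d in vision.search_frame(p,k)[:2]: print(n,k,round(d['score'],2),np.round(d['location'],3),np.round(proj(p,d['location'])[0]))
a=cv2.imread('pics/scene2.png')[120:340,80:420]; cv2.imwrite('pics/v3.png',cv2.resize(a,(800,518),interpolation=2))
print(tool([.631,-.243,.195]))
E
```

```text
9.1333 [ 0.6308 -0.2436  0.2533] [-5.881e-01  8.088e-01  8.000e-04 -4.000e-04] [ 0.09 -0.32 -1.14] 0.5000840786413453 41.282209341879934 [-1.300e-01  4.710e-01  1.580e-01 -1.000e-03 -1.259e+00 -1.830e-01]
top pan_dish 0.6 [ 0.617 -0.225  0.161] [393. 226.]
top pan_floor 0.79 [ 0.622 -0.226  0.16 ] [393. 224.]
top pan_floor 0.57 [ 0.609 -0.21   0.16 ] [387. 229.]
top poise 0.74 [ 0.59  -0.024  0.123] [321. 240.]
top brass_knob 0.61 [0.537 0.479 0.012] [158. 267.]
top brass_knob 0.56 [ 0.63  -0.226  0.226] [396. 216.]
scene pan_dish 0.73 [ 0.63  -0.242  0.159] [192. 229.]
scene pan_dish 0.49 [ 0.607 -0.025  0.132] [299. 241.]
scene pan_floor 0.87 [ 0.63  -0.24   0.164] [193. 227.]
scene pan_floor 0.74 [ 0.608 -0.026  0.127] [298. 243.]
scene poise 0.74 [ 0.605 -0.028  0.101] [298. 251.]
scene brass_knob 0.78 [ 0.647 -0.234  0.234] [186. 204.]
scene brass_knob 0.77 [0.587 0.393 0.024] [492. 289.]
[-0.06476214  0.04791103  5.93285207]
```

View pics/v3.png

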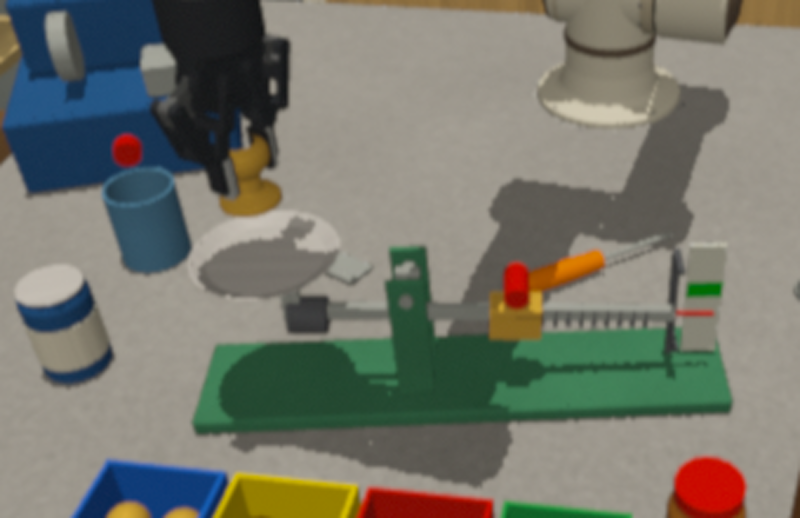

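Request:
{"fn": "move_arm", "kwargs": {"steps": [[[0,0,2],[0,0,0],255],[[0,0,4],[0,0,0],255],[[0,0,5],[0,0,0],255],[[0,0,5.5],[0,0,0],255],[[0,0,5.8],[0,0,0],255],[[0,0,6.1],[0,0,0],255],[[0,0,6.3],[0,0,0],255],[[0,0,6.3],[0,0,0],255]]}}

```text
time_s: 10.3
ee_pos: [0.6315, -0.2438, 0.1917]
tcp_rot: [-0.587, 0.809, -0.0, 0.0]
force: [0.1, -0.1, -1.5]
grip_width: 0.504
finger_force: 41.3
```

```bash
python3 - <<'E'
from h import *
st()
p=vision.capture('scene'); save(p,'s3'); 
a=cv2.imread('pics/s3.png')[150:310,140:400]; cv2.imwrite('pics/v4.png',cv2.resize(a,(780,480),interpolation=2))
E
```

```text
10.3 [ 0.6315 -0.2438  0.1917] [-5.875e-01  8.093e-01 -3.000e-04  3.000e-04] [ 0.11 -0.14 -1.46] 0.5035256183247958 41.29529864061624 [-0.13   0.511  0.069  0.    -1.127 -0.185]
```

View pics/v4.png

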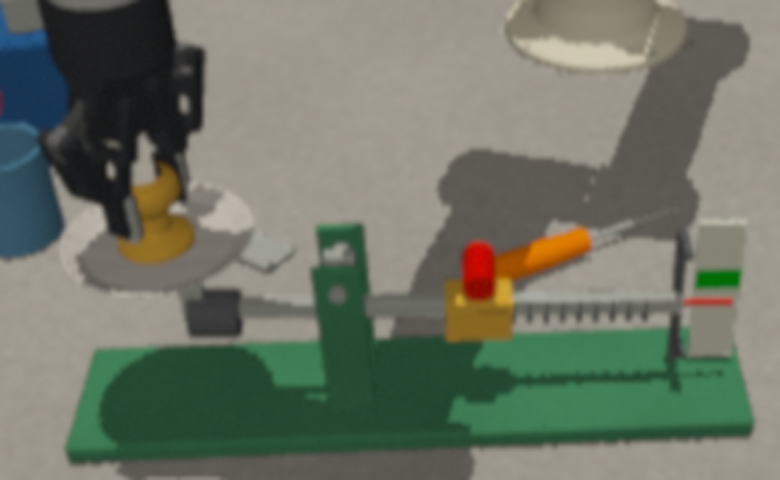

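The knob is held upright over the middle of the pan, its foot at px (152,235) in the crop and just touching. I'll lower it 4 mm, let go and rise.

Request:
{"fn": "move_arm", "kwargs": {"steps": [[[0,0,0.2],[0,0,0],255],[[0,0,0.4],[0,0,0],255],[[0,0,0.4],[0,0,0],255],[[0,0,0.4],[0,0,0],100],[[0,0,0.4],[0,0,0],50],[[0,0,0.4],[0,0,0],0],[[0,0,0.4],[0,0,0],0],[[0,0,0.4],[0,0,0],0]]}}

```text
time_s: 11.02
ee_pos: [0.6314, -0.2438, 0.1876]
tcp_rot: [-0.587, 0.809, -0.0, 0.0]
force: [0.1, -1.5, 1.5]
grip_width: 1.001
finger_force: 0.0
```

Request:
{"fn": "move_arm", "kwargs": {"steps": [[[0,0,0],[0,0,0],0],[[0,0,-1],[0,0,0],0],[[0,0,-3],[0,0,0],0],[[0,0,-6],[0,0,0],0],[[0,0,-8],[0,0,0],0],[[0,0,-8],[0,0,-0.12],0],[[0,0,-8],[0,0,-0.24],0],[[0,0,-8],[0,0,-0.36],0]]}}

```text
time_s: 11.68
ee_pos: [0.6315, -0.2438, 0.269]
tcp_rot: [0.725, -0.689, 0.001, -0.001]
force: [0.8, -0.7, 0.6]
grip_width: 1.0
finger_force: 0.0
```

```bash
python3 - <<'E'
from h import *
st()
T=np.array
# marks: hypothesised scale frame
p=vision.capture('scene'); save(p,'s4'); q=vision.capture('top'); save(q,'t4')
for P,n in((p,'s'),(q,'t')):
  for k in('poise','poise_grip','pan_dish','beam_tip','brass_knob'):
    for d in vision.search_frame(P,k)[:2]: print(n,k,round(d['score'],2),np.round(d['location'],3),np.round(proj(P,d['location'])[0]))
a=p['image'][180:310,140:400,::-1]; b=q['image'][200:280,230:430,::-1]
cv2.imwrite('pics/v5.png',np.vstack([cv2.resize(a,(600,300),interpolation=2),cv2.resize(b,(600,240),interpolation=2)]))
E
```

```text
11.6833 [ 0.6315 -0.2438  0.269 ] [ 7.249e-01 -6.889e-01  9.000e-04 -6.000e-04] [ 0.84 -0.68  0.6 ] 0.9995796917762454 0.0 [-0.13   0.462  0.182  0.    -1.289  0.181]
s poise 0.86 [ 0.603 -0.021  0.118] [301. 245.]
s poise_grip 0.49 [ 0.607 -0.024  0.148] [299. 235.]
s pan_dish 0.72 [ 0.64  -0.232  0.136] [197. 241.]
s pan_dish 0.58 [0.791 0.148 0.065] [377. 340.]
s beam_tip 0.68 [ 0.607 -0.182  0.132] [225. 235.]
s brass_knob 0.83 [0.586 0.397 0.02 ] [493. 290.]
s brass_knob 0.67 [0.546 0.478 0.019] [527. 281.]
t poise 0.48 [ 0.589 -0.021  0.142] [320. 239.]
t poise_grip 0.63 [0.757 0.147 0.084] [263. 189.]
t poise_grip 0.6 [ 0.592 -0.024  0.147] [321. 237.]
t pan_dish 0.63 [ 0.628 -0.223  0.137] [390. 224.]
t beam_tip 0.97 [ 0.602 -0.201  0.139] [383. 233.]
t brass_knob 0.7 [0.572 0.397 0.011] [185. 255.]
t brass_knob 0.61 [0.538 0.476 0.007] [159. 267.]
```

View pics/v5.png

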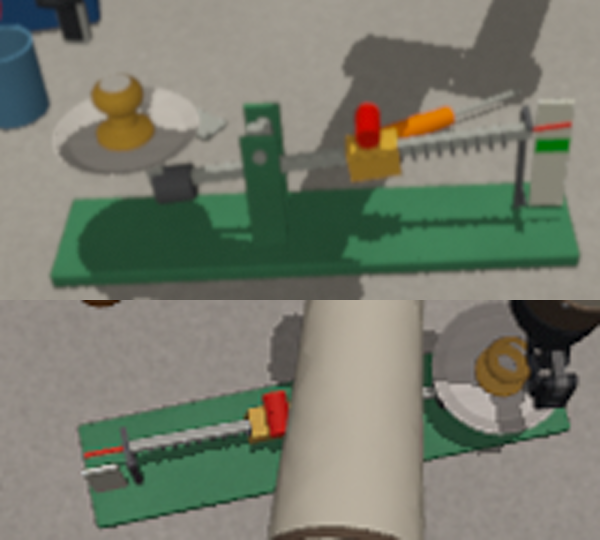

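The brass knob stands in the pan at crop px (122,120), and the beam is up at its + stop, with the pointer above the green mark. Next I fit the scale pose and the grip position from both fixed views.

```bash
cat >> h.py <<'E'
def redblobs(im,roi):
    hsv=cv2.cvtColor(im,cv2.COLOR_RGB2HSV); x0,x1,y0,y1=roi
    m=cv2.inRange(hsv,(0,170,90),(6,255,255))|cv2.inRange(hsv,(174,170,90),(180,255,255))
    k=np.zeros_like(m); k[y0:y1,x0:x1]=m[y0:y1,x0:x1]
    n,l,s,c=cv2.connectedComponentsWithStats(k)
    return sorted([(int(s[i,4]),tuple(np.round(c[i],1)),tuple(int(v) for v in s[i,:4])) for i in range(1,n) if s[i,4]>=4],reverse=True)[:3]
def tri(obs):
    A=np.zeros((3,3));b=np.zeros(3)
    for p,u in obs:
        d=R.from_quat(p['orientation']).apply(np.linalg.inv(p['camera_matrix'])@[u[0],u[1],1]); d/=np.linalg.norm(d)
        M=np.eye(3)-np.outer(d,d); A+=M; b+=M@p['position']
    return np.linalg.solve(A,b)
E
python3 - <<'E'
from h import *
p=vision.capture('scene'); q=vision.capture('top')
ld=lambda n: cv2.imread(f'pics/{n}.png')[:,:,::-1].copy()
rs={}
for n in('scene','s4'): rs[n]=redblobs(ld(n),(260,400,190,300)); print(n,rs[n])
for n in('top','t4'): rs[n]=redblobs(ld(n),(240,345,215,270)); print(n,rs[n])
g=tri([(p,rs['scene'][0][1]),(q,rs['top'][0][1])]); print('grip start',g)
print('tip start',tri([(p,rs['scene'][1][1]),(q,rs['top'][1][1])]))
# plate: green points both sides of beam, fit line of front/back edges in top view
hsv=cv2.cvtColor(ld('top'),cv2.COLOR_RGB2HSV); m=cv2.inRange(hsv,(60,90,30),(85,255,255)); m[:, :240]=0;m[:,440:]=0;m[:200]=0;m[290:]=0
ys,xs=np.nonzero(m); W=np.array([ray(q,(a,b),.018)[:2] for a,b in zip(xs,ys)])
r=cv2.minAreaRect((W*1000).astype(np.float32)); print(r); print(cv2.boxPoints(r))
# white dish centre in top start image
E
```

```text
scene [(153, (np.float64(299.0), np.float64(240.8)), (294, 232, 10, 19)), (12, (np.float64(375.5), np.float64(253.0)), (370, 253, 12, 1))]
s4 [(178, (np.float64(298.8), np.float64(233.7)), (294, 225, 11, 19)), (6, (np.float64(382.5), np.float64(234.0)), (380, 234, 6, 1)), (6, (np.float64(375.5), np.float64(235.0)), (373, 235, 6, 1))]
top [(107, (np.float64(322.1), np.float64(238.8)), (318, 232, 10, 15)), (13, (np.float64(266.2), np.float64(253.1)), (262, 252, 9, 3))]
t4 [(97, (np.float64(321.6), np.float64(237.1)), (318, 230, 8, 16)), (18, (np.float64(264.5), np.float64(250.1)), (258, 249, 13, 3))]
grip start [ 0.59251597 -0.02708502  0.1201973 ]
tip start [0.56152129 0.13751797 0.07792865]
((600.30029296875, -77.69267272949219), (107.85015106201172, 494.7836608886719), 10.62398624420166)
[[ 501.68973  155.51665]
 [ 592.9094  -330.78552]
 [ 698.9109  -310.90198]
 [ 607.69116  175.40018]]
```

```bash
cat >> h.py <<'E'
yaw=np.radians(10.62); YS=np.array([-np.sin(yaw),np.cos(yaw),0]); XS=np.array([np.cos(yaw),np.sin(yaw),0])
O=np.array([.609,-.1239,0])+.0015*XS
def grip(pos,th,d):
    s=.08+pos; y=s*np.cos(th)+d*np.sin(th); z=.13+s*np.sin(th)-d*np.cos(th); return O+y*YS+[0,0,z]
def tip(th): return O+(.282*np.cos(th)+.035*np.sin(th))*YS+[0,0,.13+.282*np.sin(th)-.035*np.cos(th)]
E
python3 - <<'E'
from h import *
p=vision.capture('scene'); q=vision.capture('top')
for P in(p,q): print(proj(P,[grip(.018,-.06,.005),tip(-.06),grip(.018,.13,.005),tip(.13),tip(0)]).round(1).tolist())
t=grip(.018,.13,.005); print(t, tool(t-[0,0,.006]))
s=ctrl.get_state(); y=R.from_quat(s['tcp_rot']).apply([0,1,0]); print('turn', np.degrees(np.arctan2(y[1],y[0])))
E
```

```text
[[298.6, 241.2], [382.0, 252.7], [298.5, 234.2], [386.4, 233.3], [383.8, 246.7]]
[[322.3, 238.9], [261.8, 254.0], [322.3, 237.6], [258.2, 251.3], [260.4, 253.3]]
[ 0.5924464  -0.02747789  0.13774634] [-21.78202557   2.90669994  13.55444584]
turn -177.43221589733045
```

The model matches both views within a pixel. Moving above the grip.

Request:
{"fn": "move_arm", "kwargs": {"steps": [[[-3,0.4,0],[0,0,-0.03],0],[[-7,0.9,0],[0,0,-0.07],0],[[-11,1.5,0],[0,0,-0.1],0],[[-15,2,0],[0,0,-0.14],0],[[-19,2.5,0],[0,0,-0.14],0],[[-21.8,2.9,3],[0,0,-0.14],0],[[-21.8,2.9,6],[0,0,-0.14],0],[[-21.8,2.9,6],[0,0,-0.14],0]]}}

```text
time_s: 13.15
ee_pos: [0.5887, -0.0256, 0.2018]
tcp_rot: [0.77, -0.638, -0.004, 0.004]
force: [-1.6, -0.4, -1.1]
grip_width: 1.0
finger_force: 0.0
```

```bash
python3 - <<'E'
from h import *
st(); t=grip(.018,.13,.005); print(tool(t-[0,0,.006]))
s=ctrl.get_state(); y=R.from_quat(s['tcp_rot']).apply([0,1,0]); print('turn', np.degrees(np.arctan2(y[1],y[0])))
p=vision.capture('wrist'); save(p,'w6'); print(redblobs(p['image'],(0,640,0,480)),proj(p,[t]))
E
```

```text
13.15 [ 0.5887 -0.0256  0.2018] [ 0.7699 -0.6381 -0.0043  0.0036] [-1.62 -0.36 -1.11] 0.9997224811429775 0.0 [ 0.23   0.366 -0.142 -0.003 -1.074 -0.042]
[ 0.27051566 -0.41500472  7.00310175]
turn -169.3025217318707
[(9191, (np.float64(30.7), np.float64(115.1)), (0, 35, 66, 158)), (3478, (np.float64(305.5), np.float64(258.5)), (266, 237, 80, 44))] [[307.99764844 261.34294308]]
```

View pics/w6.png

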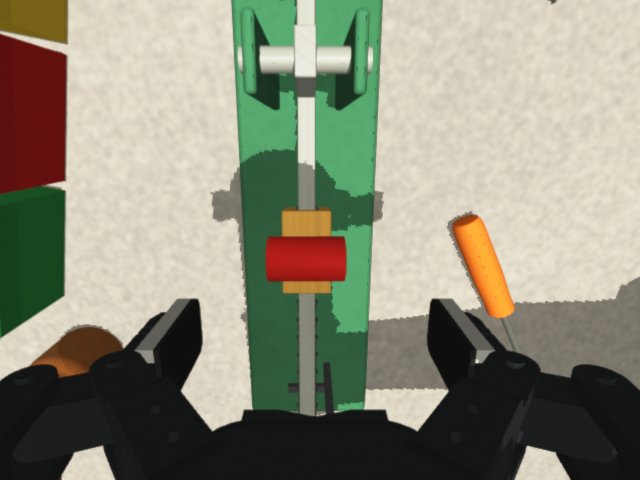

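The red roller is centred at px (305,258), between the open fingers, with its ends facing the pads. I'll let the arm settle and measure again.

```bash
python3 - <<'E'
from h import *
t=grip(.018,.13,.005)
for i in range(3):
    p=vision.capture('wrist'); b=redblobs(p['image'],(150,500,150,400))[0]
    s=ctrl.get_state(); r=ray(p,b[1],.1377); print(b[:2],r.round(4),t.round(4),(100*R.from_quat(s['tcp_rot']).inv().apply(r-[0,0,.006]-s['ee_pos'])).round(2), s['ee_pos'])
E
```

```text
(3332, (np.float64(308.8), np.float64(260.0))) [ 0.5943 -0.0286  0.1377] [ 0.5924 -0.0275  0.1377] [ 0.13 -0.17  7.55] [ 0.5924868  -0.02752133  0.20721499]
(3245, (np.float64(312.7), np.float64(260.6))) [ 0.5942 -0.0285  0.1377] [ 0.5924 -0.0275  0.1377] [ 0.07 -0.04  7.69] [ 0.59349789 -0.0278742   0.20860998]
(3198, (np.float64(315.5), np.float64(260.7))) [ 0.5939 -0.0286  0.1377] [ 0.5924 -0.0275  0.1377] [0.04 0.04 7.75] [ 0.59389535 -0.02807615  0.20924716]
```

Request:
{"fn": "move_arm", "kwargs": {"steps": [[[0,0,2],[0,0,0],0],[[0,0,4],[0,0,0],0],[[0,0,6],[0,0,0],0],[[0,0,7.2],[0,0,0],0],[[0,0,7.7],[0,0,0],0],[[0,0,7.7],[0,0,0],60],[[0,0,7.7],[0,0,0],90],[[0,0,7.7],[0,0,0],90]]}}

```text
time_s: 14.02
ee_pos: [0.5937, -0.0275, 0.1321]
tcp_rot: [0.769, -0.639, 0.001, -0.001]
force: [-0.2, -0.2, -0.3]
grip_width: 0.649
finger_force: 0.0
```

Request:
{"fn": "move_arm", "kwargs": {"steps": [[[0,0,0],[0,0,0],120],[[0,0,0],[0,0,0],255],[[0,0,0],[0,0,0],255],[[0,0,0],[0,0,0],255],[[0,0,0],[0,0,0],255]], "newtons": 40}}

```text
time_s: 14.43
ee_pos: [0.5927, -0.0274, 0.1306]
tcp_rot: [0.769, -0.639, 0.0, -0.0]
force: [0.2, -0.9, 0.6]
grip_width: 0.462
finger_force: 42.2
```

```bash
python3 - <<'E'
from h import *
st()
p=vision.capture('scene'); print(redblobs(p['image'],(260,400,190,300)))
print(tool(grip(.018,.13,.005)),tool(grip(.018,-.13,.008)))
a=p['image'][180:310,140:400,::-1]; b=vision.capture('wrist')['image'][...,::-1]
cv2.imwrite('pics/v7.png',np.hstack([cv2.resize(a,(400,300),interpolation=2),cv2.resize(b,(400,300))]))
E
```

```text
14.4333 [ 0.5927 -0.0274  0.1306] [ 7.695e-01 -6.387e-01  3.000e-04 -1.000e-04] [ 0.16 -0.91  0.6 ] 0.46243752213605727 42.2308874130249 [ 0.227  0.438 -0.229  0.    -0.903 -0.042]
[]
[ 5.83424870e-04  2.63108691e-02 -7.22771344e-01] [0.16819603 0.02772342 2.11558006]
```

View pics/v7.png

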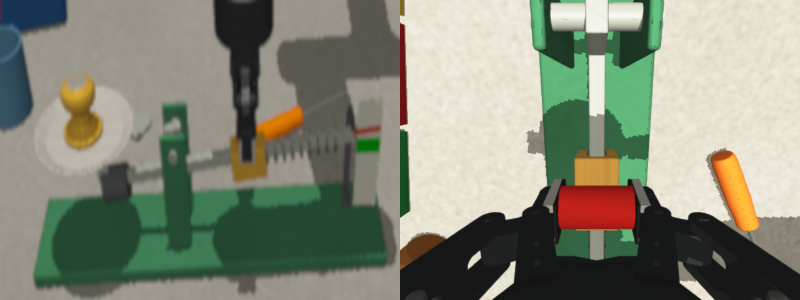

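The roller is pinched by its ends (opening 39 mm). I'll press down gradually and watch the force.

Request:
{"fn": "move_arm", "kwargs": {"steps": [[[-0.05,0,0.5],[0,0,0],255],[[-0.05,0,1],[0,0,0],255],[[0,0,1.5],[0,0,0],255],[[0.05,0,2],[0,0,0],255],[[0.05,0,2.3],[0,0,0],255],[[0.05,0,2.3],[0,0,0],255],[[0.05,0,2.3],[0,0,0],255]]}}

```text
time_s: 15.12
ee_pos: [0.5928, -0.0275, 0.1071]
tcp_rot: [0.769, -0.639, -0.0, -0.0]
force: [1.3, -0.7, 1.8]
grip_width: 0.463
finger_force: 42.6
```

Request:
{"fn": "move_arm", "kwargs": {"steps": [[[0.05,0,0.2],[0,0,0],255],[[0.1,0,0.3],[0,0,0],255],[[0.1,0,0.3],[0,0,0],255],[[0.1,0,0.3],[0,0,0],255],[[0.1,0,0.3],[0,0,0],255]]}}

```text
time_s: 15.53
ee_pos: [0.5929, -0.028, 0.1058]
tcp_rot: [0.77, -0.639, 0.0, -0.001]
force: [-2.7, 1.4, 9.5]
grip_width: 0.466
finger_force: 43.2
```

```bash
python3 - <<'E'
from h import *
st()
p=vision.capture('scene'); print(redblobs(p['image'],(260,400,190,300)),proj(p,[tip(-.13)]))
st(); print(tool(grip(.018,-.13,.008)-[0,0,.0072]))
E
```

```text
15.5333 [ 0.5929 -0.028   0.1058] [ 7.696e-01 -6.385e-01  2.000e-04 -6.000e-04] [-2.74  1.39  9.54] 0.4664078284874575 43.23599874973297 [ 0.225  0.467 -0.253 -0.001 -0.849 -0.039]
[(4, (np.float64(367.5), np.float64(259.0)), (366, 259, 4, 1))] [[379.28383868 259.41998911]]
15.5833 [ 0.5929 -0.028   0.1058] [ 7.696e-01 -6.385e-01  2.000e-04 -6.000e-04] [-2.61  1.52  9.01] 0.4648005068287313 43.23565721511841 [ 0.225  0.467 -0.253 -0.001 -0.849 -0.039]
[0.10765064 0.03620728 0.36269519]
```

Request:
{"fn": "move_arm", "kwargs": {"steps": [[[0,0,0.15],[0,0,0],255],[[0,0,0.3],[0,0,0],255],[[0,0,0.35],[0,0,0],255],[[0,0,0.35],[0,0,0],255],[[0,0,0.35],[0,0,0],255],[[0,0,0.35],[0,0,0],255]]}}

```text
time_s: 16.08
ee_pos: [0.593, -0.0282, 0.1028]
tcp_rot: [0.77, -0.638, 0.0, -0.001]
force: [-3.3, 0.5, 11.4]
grip_width: 0.464
finger_force: 43.5
```

```bash
python3 - <<'E'
from h import *
st()
p=vision.capture('wrist'); st(); print(tool(grip(.018,-.13,.008)-[0,0,.0072]))
E
```

```text
16.0833 [ 0.593  -0.0282  0.1028] [ 7.697e-01 -6.384e-01  4.000e-04 -5.000e-04] [-3.25  0.5  11.4 ] 0.46430362729708374 43.49096238613129 [ 0.225  0.471 -0.256  0.    -0.842 -0.039]
16.1333 [ 0.593  -0.0282  0.1029] [ 7.697e-01 -6.384e-01  4.000e-04 -5.000e-04] [-4.34  0.11 12.03] 0.4644421126104586 43.48999500274658 [ 0.225  0.471 -0.256  0.    -0.842 -0.039]
[0.08546661 0.03998932 0.0707771 ]
```

Pressed about 8 mm at 11.5 N, which is within the free window. Sliding out towards notch 6 (0.072), down the beam's slope.

Request:
{"fn": "move_arm", "kwargs": {"steps": [[[-0.3,0,0.04],[0,0,0],255],[[-0.8,0,0.1],[0,0,0],255],[[-1.3,0,0.17],[0,0,0],255],[[-1.8,0,0.23],[0,0,0],255],[[-2.3,0,0.3],[0,0,0],255],[[-2.6,0,0.34],[0,0,0],255],[[-2.6,0,0.34],[0,0,0],255]]}}

```text
time_s: 16.72
ee_pos: [0.5881, -0.002, 0.0993]
tcp_rot: [0.77, -0.638, 0.0, -0.001]
force: [-4.1, 2.6, 12.1]
grip_width: 0.465
finger_force: 43.5
```

```bash
python3 - <<'E'
from h import *
st(); print(tool(grip(.072,-.13,.008)-[0,0,.0072]))
E
```

```text
16.7167 [ 0.5881 -0.002   0.0993] [ 7.698e-01 -6.382e-01  3.000e-04 -7.000e-04] [-4.1   2.58 12.06] 0.4645652479454265 43.50638508796692 [ 0.272  0.467 -0.274 -0.    -0.828 -0.085]
[-2.60064545  0.03728765  0.41687669]
```

Request:
{"fn": "move_arm", "kwargs": {"steps": [[[-0.5,0,0.06],[0,0,0],255],[[-1,0,0.13],[0,0,0],255],[[-1.5,0,0.19],[0,0,0],255],[[-2,0,0.26],[0,0,0],255],[[-2.5,0,0.31],[0,0,0],255],[[-2.65,0,0.33],[0,0,0],255],[[-2.65,0,0.33],[0,0,0],255],[[-2.65,0,0.33],[0,0,0],255]]}}

```text
time_s: 17.38
ee_pos: [0.5832, 0.0239, 0.096]
tcp_rot: [0.77, -0.638, 0.0, -0.001]
force: [-4.0, 2.2, 11.0]
grip_width: 0.459
finger_force: 43.5
```

```bash
python3 - <<'E'
from h import *
st(); print(tool(grip(.072,-.13,.008)-[0,0,.0072]),tool(grip(.072,-.13,0)-[0,0,.0072]))
E
```

```text
17.3833 [0.5832 0.0239 0.096 ] [ 7.697e-01 -6.384e-01  2.000e-04 -8.000e-04] [-3.97  2.2  11.  ] 0.45910625467568295 43.52989733219147 [ 0.318  0.465 -0.288 -0.001 -0.816 -0.132]
[0.03645182 0.03998368 0.08310212] [-0.06780273  0.03875994 -0.71007472]
```

Request:
{"fn": "move_arm", "kwargs": {"steps": [[[-0.03,0,-0.3],[0,0,0],255],[[-0.06,0,-0.6],[0,0,0],255],[[-0.1,0,-0.9],[0,0,0],255],[[-0.1,0,-1.2],[0,0,0],255],[[-0.1,0,-1.4],[0,0,0],255],[[-0.1,0,-1.4],[0,0,0],255]]}}

```text
time_s: 17.88
ee_pos: [0.5829, 0.0246, 0.1081]
tcp_rot: [0.769, -0.639, -0.0, -0.001]
force: [0.5, 3.1, -1.2]
grip_width: 0.461
finger_force: 42.3
```

```bash
python3 - <<'E'
from h import *
st(); print(tool(grip(.072,-.13,0)-[0,0,.0072]))
E
```

```text
17.8833 [0.5829 0.0246 0.1081] [ 7.694e-01 -6.388e-01 -2.000e-04 -6.000e-04] [ 0.49  3.13 -1.2 ] 0.4612715594732476 42.2699761390686 [ 0.319  0.45  -0.276 -0.001 -0.843 -0.133]
[0.00888696 0.02706775 0.49808928]
```

Request:
{"fn": "move_arm", "kwargs": {"steps": [[[0,0,0],[0,0,0],110],[[0,0,0],[0,0,0],100],[[0,0,0],[0,0,0],60],[[0,0,0],[0,0,0],30],[[0,0,0],[0,0,0],0],[[0,0,0],[0,0,0],0],[[0,0,0],[0,0,0],0],[[0,0,0],[0,0,0],0]]}}

```text
time_s: 18.55
ee_pos: [0.5829, 0.0238, 0.1081]
tcp_rot: [0.769, -0.639, -0.0, 0.0]
force: [-0.8, 0.8, 0.5]
grip_width: 0.998
finger_force: 0.0
```

Request:
{"fn": "move_arm", "kwargs": {"steps": [[[0,0,-1],[0,0,0],0],[[0,0,-2],[0,0,0],0],[[0,0,-3],[0,0,0],0],[[0,0,-5],[0,0,0],0],[[0,0,-7],[0,0,0],0],[[0,0,-7],[0,0,0],0],[[0,0,-7],[0,0,0],0],[[0,0,-7],[0,0,0],0]]}}

```text
time_s: 19.22
ee_pos: [0.5827, 0.0239, 0.1786]
tcp_rot: [0.769, -0.639, 0.0, -0.0]
force: [0.4, 0.3, -0.7]
grip_width: 1.0
finger_force: 0.0
```

Request:
{"fn": "move_arm", "kwargs": {"steps": [[[0,0,0],[0,0,0],0],[[0,0,0],[0,0,0],0],[[0,0,0],[0,0,0],0],[[0,0,0],[0,0,0],0],[[0,0,0],[0,0,0],0],[[0,0,0],[0,0,0],0],[[0,0,0],[0,0,0],0],[[0,0,0],[0,0,0],0]]}}

```text
time_s: 19.88
ee_pos: [0.5829, 0.0238, 0.1781]
tcp_rot: [0.769, -0.639, -0.0, 0.0]
force: [0.7, 0.1, 0.3]
grip_width: 1.004
finger_force: 0.0
```

```bash
cat >> h.py <<'E'
def look():
    p=vision.capture('scene'); w=vision.capture('wrist')
    bs=redblobs(p['image'],(260,400,190,300)); print(bs)
    print('tip proj',[(th,proj(p,[tip(th)])[0].round(1).tolist()) for th in np.arange(-.12,.13,.04).round(2)])
    b=redblobs(w['image'],(150,500,100,460))
    if b:
        g=b[0]; print('wrist',g)
        G=tri([(w,g[1])]+([(p,bs[0][1])] if bs and bs[0][0]>60 else [(w,(g[1][0]+.01,g[1][1]))])); rel=G-O; print('grip',G.round(4),'y',rel@YS,'x',rel@XS)
    return p,w
E
python3 - <<'E'
from h import *
st(); p,w=look(); save(p,'s8'); save(w,'w8')
cv2.imwrite('pics/v8.png',np.hstack([cv2.resize(p['image'][190:300,240:400,::-1],(480,330),interpolation=2),cv2.resize(w['image'][...,::-1],(320,330))]))
E
```

```text
19.8833 [0.5829 0.0238 0.1781] [ 7.694e-01 -6.388e-01 -0.000e+00  1.000e-04] [0.68 0.11 0.3 ] 1.0042104926992175 0.0 [ 0.318  0.374 -0.197 -0.    -1.    -0.133]
[(126, (np.float64(324.6), np.float64(240.7)), (320, 233, 11, 15))]
tip proj [(np.float64(-0.12), [379.7, 258.5]), (np.float64(-0.08), [381.3, 254.6]), (np.float64(-0.04), [382.6, 250.7]), (np.float64(0.0), [383.8, 246.7]), (np.float64(0.04), [384.9, 242.7]), (np.float64(0.08), [385.7, 238.5]), (np.float64(0.12), [386.3, 234.3])]
wrist (3765, (np.float64(313.9), np.float64(272.6)), (273, 250, 83, 46))
grip [0.5834 0.0263 0.1184] y 0.15236623457614887 x 0.0010046704863555522
```

View pics/v8.png

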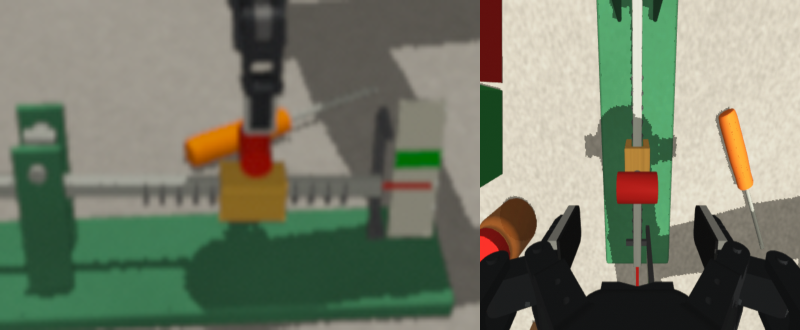

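The pointer sits a little below the green mark: its crop row 185 corresponds to image row 251.7, against 246.7 for balance. That is a tilt of about -0.05, or roughly one notch too far out. I'll measure it more precisely before moving back to notch 5.

```bash
cat >> h.py <<'E'
def pointer(p):
    im=p['image'].astype(float); r=im[225:265,366:383]; w=np.clip(r[...,0]-np.maximum(r[...,1],r[...,2])-25,0,None)
    v=np.arange(225,265); u=np.arange(366,383)
    k=w.sum(0)>30; c=(w*v[:,None]).sum(0)[k]/w.sum(0)[k]
    # compare to model line along pointer (constant offset below beam)
    row=np.median(c); col=np.median(u[k])
    ths=np.linspace(-.13,.13,105); rows=[]
    for th in ths:
        P=[O+(l*np.cos(th)+.035*np.sin(th))*YS+[0,0,.13+l*np.sin(th)-.035*np.cos(th)] for l in(.25,.282)]
        q=proj(p,P); rows.append(np.interp(col,q[:,0],q[:,1]))
    print('pointer',len(c),row,col,'theta',np.interp(-row,-np.array(rows),ths))
E
python3 - <<'E'
from h import *
p=vision.capture('scene'); pointer(p)
for n in('scene','s4','s8'):
    q=dict(p); q['image']=cv2.imread(f'pics/{n}.png')[:,:,::-1]; pointer(q)
w=vision.capture('wrist'); b=redblobs(w['image'],(150,500,100,460))[0]; r=ray(w,b[1],.1215); print(r,(r-O)@YS,tool(r-[0,0,.007]))
E
```

```text
pointer 15 251.5 375.0 theta -0.047926742035052934
pointer 16 252.71637295618663 374.5 theta -0.061060795432756616
pointer 12 234.6735347985348 376.5 theta 0.12973249246063293
pointer 15 251.5 375.0 theta -0.047926742035052934
[0.58375086 0.0248066  0.1215    ] 0.15081269523186566 [-0.08189192 -0.10007924  6.36202202]
```

Request:
{"fn": "move_arm", "kwargs": {"steps": [[[-0.1,-0.05,2],[0,0,0],0],[[-0.1,-0.05,4],[0,0,0],0],[[-0.1,-0.05,5.5],[0,0,0],0],[[-0.1,-0.05,6.2],[0,0,0],0],[[-0.1,-0.05,6.3],[0,0,0],60],[[-0.1,-0.05,6.3],[0,0,0],90],[[-0.1,-0.05,6.3],[0,0,0],105],[[-0.1,-0.05,6.3],[0,0,0],105]]}}

```text
time_s: 20.75
ee_pos: [0.584, 0.0251, 0.1163]
tcp_rot: [0.769, -0.639, 0.001, -0.001]
force: [-0.1, 0.5, 0.3]
grip_width: 0.588
finger_force: 0.0
```

Request:
{"fn": "move_arm", "kwargs": {"steps": [[[0,0,0],[0,0,0],120],[[0,0,0],[0,0,0],255],[[0,0,0],[0,0,0],255],[[0,0,0],[0,0,0],255],[[0,0,0],[0,0,0],255]], "newtons": 40}}

```text
time_s: 21.17
ee_pos: [0.583, 0.0248, 0.1151]
tcp_rot: [0.769, -0.639, -0.0, 0.0]
force: [-1.9, -0.6, 0.8]
grip_width: 0.466
finger_force: 43.2
```

```bash
python3 - <<'E'
from h import *
st(); pointer(vision.capture('scene'))
print(tool(grip(.072,-.048,0)-[0,0,.007]),tool(grip(.072,-.13,0)-[0,0,.007]),tool(grip(.072,-.13,.008)-[0,0,.007]))
E
```

```text
21.1667 [0.583  0.0248 0.1151] [ 7.694e-01 -6.388e-01 -2.000e-04  2.000e-04] [-1.87 -0.55  0.83] 0.46553778831081105 43.19212853908539 [ 0.32   0.442 -0.269 -0.    -0.86  -0.135]
pointer 15 252.3548387096774 375.0 theta -0.05712339219888083
[-0.0845384   0.03738495 -0.06111038] [0.02621507 0.03675655 1.18000845] [0.12992321 0.03634029 1.97325775]
```

Request:
{"fn": "move_arm", "kwargs": {"steps": [[[0.02,0,0.4],[0,0,0],255],[[0.05,0,0.8],[0,0,0],255],[[0.1,0,1.2],[0,0,0],255],[[0.1,0,1.5],[0,0,0],255],[[0.12,0,1.7],[0,0,0],255],[[0.12,0,1.7],[0,0,0],255],[[0.12,0,1.7],[0,0,0],255]]}}

```text
time_s: 21.8
ee_pos: [0.5833, 0.0236, 0.099]
tcp_rot: [0.77, -0.639, 0.0, 0.0]
force: [-4.4, -0.1, 9.2]
grip_width: 0.46
finger_force: 44.3
```

```bash
python3 - <<'E'
from h import *
st(); vision.capture('wrist'); st();print(tool(grip(.072,-.13,.008)-[0,0,.0065]))
E
```

```text
21.8 [0.5833 0.0236 0.099 ] [ 7.696e-01 -6.386e-01  0.000e+00  3.000e-04] [-4.36 -0.07  9.17] 0.4599767277548302 44.26072061061859 [ 0.318  0.462 -0.284  0.001 -0.824 -0.133]
21.85 [0.5833 0.0236 0.0991] [ 7.695e-01 -6.386e-01  1.000e-04  3.000e-04] [-5.26  0.07  9.06] 0.4664595014638402 44.25743222236633 [ 0.318  0.462 -0.284  0.001 -0.825 -0.133]
[0.00240216 0.04647227 0.32278495]
```

Request:
{"fn": "move_arm", "kwargs": {"steps": [[[0.02,0,0.2],[0,0,0],255],[[0.04,0,0.37],[0,0,0],255],[[0.04,0,0.37],[0,0,0],255],[[0.04,0,0.37],[0,0,0],255],[[0.04,0,0.37],[0,0,0],255]]}}

```text
time_s: 22.27
ee_pos: [0.5834, 0.0232, 0.096]
tcp_rot: [0.77, -0.639, 0.0, 0.0]
force: [-5.7, -0.4, 11.0]
grip_width: 0.46
finger_force: 44.5
```

```bash
python3 - <<'E'
from h import *
st(); vision.capture('wrist'); st();print(tool(grip(.072,-.13,.008)-[0,0,.0065]),tool(grip(.06,-.13,.008)-[0,0,.0065]))
E
```

```text
22.2667 [0.5834 0.0232 0.096 ] [ 7.696e-01 -6.385e-01  2.000e-04  2.000e-04] [-5.66 -0.39 10.96] 0.4600378359483357 44.51022505760193 [ 0.317  0.466 -0.287  0.001 -0.817 -0.132]
22.3167 [0.5834 0.0232 0.096 ] [ 7.696e-01 -6.385e-01  2.000e-04  2.000e-04] [-5.39  0.21 11.16] 0.46492653788577193 44.50973331928253 [ 0.317  0.466 -0.287  0.001 -0.817 -0.132]
[-0.03959926  0.04602725  0.00939938] [ 1.15037102  0.04636894 -0.14542504]
```

Request:
{"fn": "move_arm", "kwargs": {"steps": [[[0.2,0,-0.02],[0,0,0],255],[[0.5,0,-0.06],[0,0,0],255],[[0.8,0,-0.09],[0,0,0],255],[[1.1,0,-0.12],[0,0,0],255],[[1.2,0,-0.14],[0,0,0],255],[[1.2,0,-0.14],[0,0,0],255],[[1.2,0,-0.14],[0,0,0],255]]}}

```text
time_s: 22.9
ee_pos: [0.5857, 0.0113, 0.0975]
tcp_rot: [0.77, -0.639, 0.0, 0.0]
force: [-5.3, -0.5, 10.2]
grip_width: 0.47
finger_force: 44.5
```

```bash
python3 - <<'E'
from h import *
st(); print(tool(grip(.06,-.13,.008)-[0,0,.0065]))
E
```

```text
22.9 [0.5857 0.0113 0.0975] [ 7.696e-01 -6.386e-01  2.000e-04  2.000e-04] [-5.35 -0.54 10.2 ] 0.4699496789015395 44.50051724910736 [ 0.296  0.467 -0.281  0.001 -0.823 -0.111]
[-0.056078    0.04873419  0.00381199]
```

Request:
{"fn": "move_arm", "kwargs": {"steps": [[[-0.03,0,-0.3],[0,0,0],255],[[-0.06,0,-0.6],[0,0,0],255],[[-0.1,0,-0.9],[0,0,0],255],[[-0.1,0,-1.2],[0,0,0],255],[[-0.1,0,-1.4],[0,0,0],255],[[-0.1,0,-1.4],[0,0,0],255]]}}

```text
time_s: 23.4
ee_pos: [0.5853, 0.0126, 0.1096]
tcp_rot: [0.769, -0.639, -0.0, 0.0]
force: [-1.9, 0.5, 0.9]
grip_width: 0.461
finger_force: 43.3
```

Request:
{"fn": "move_arm", "kwargs": {"steps": [[[0,0,0],[0,0,0],110],[[0,0,0],[0,0,0],100],[[0,0,0],[0,0,0],60],[[0,0,0],[0,0,0],30],[[0,0,0],[0,0,0],0],[[0,0,0],[0,0,0],0],[[0,0,0],[0,0,0],0],[[0,0,0],[0,0,0],0]]}}

```text
time_s: 24.07
ee_pos: [0.5856, 0.0125, 0.1098]
tcp_rot: [0.769, -0.639, 0.0, -0.0]
force: [0.1, 0.2, -0.6]
grip_width: 1.001
finger_force: 0.0
```

Request:
{"fn": "move_arm", "kwargs": {"steps": [[[0,0,-2],[0,0,0],0],[[0,0,-5],[0,0,0],0],[[0,0,-9],[0,0,0],0],[[0,0,-13],[0,0,0],0],[[0,0,-16],[0,0,0],0],[[0,0,-16],[0,0,0],0],[[0,0,-16],[0,0,0],0],[[0,0,-16],[0,0,0],0]]}}

```text
time_s: 24.73
ee_pos: [0.5849, 0.0125, 0.269]
tcp_rot: [0.769, -0.639, -0.001, 0.0]
force: [-0.8, -0.0, -0.9]
grip_width: 1.001
finger_force: 0.0
```

Request:
{"fn": "move_arm", "kwargs": {"steps": [[[0,0,0],[0,0,0],0],[[0,0,0],[0,0,0],0],[[0,0,0],[0,0,0],0],[[0,0,0],[0,0,0],0],[[0,0,0],[0,0,0],0],[[0,0,0],[0,0,0],0],[[0,0,0],[0,0,0],0],[[0,0,0],[0,0,0],0]]}}

```text
time_s: 25.4
ee_pos: [0.5856, 0.0125, 0.2698]
tcp_rot: [0.769, -0.639, -0.0, 0.0]
force: [-0.1, 0.4, -0.8]
grip_width: 0.999
finger_force: 0.0
```

```bash
python3 - <<'E'
from h import *
st(); p,w=look(); pointer(p)
print(proj(p,[grip(.06,-.006,0),grip(.06,-.006,.005),grip(.066,-.006,.005)]))
cv2.imwrite('pics/v9.png',cv2.resize(p['image'][180:310,140:400,::-1],(800,400),interpolation=2))
E
```

```text
25.4 [0.5856 0.0125 0.2698] [ 0.7694 -0.6388 -0.      0.    ] [-0.14  0.38 -0.78] 0.9990636146861765 0.0 [ 0.298  0.304 -0.058 -0.    -1.209 -0.113]
[(150, (np.float64(319.1), np.float64(237.3)), (314, 229, 11, 17))]
tip proj [(np.float64(-0.12), [379.7, 258.5]), (np.float64(-0.08), [381.3, 254.6]), (np.float64(-0.04), [382.6, 250.7]), (np.float64(0.0), [383.8, 246.7]), (np.float64(0.04), [384.9, 242.7]), (np.float64(0.08), [385.7, 238.5]), (np.float64(0.12), [386.3, 234.3])]
wrist (1803, (np.float64(314.8), np.float64(230.5)), (287, 215, 57, 32))
grip [0.5855 0.0142 0.1278] y 0.1400341131933758 x 0.0008014255063940118
pointer 14 247.7409586056645 375.5 theta -0.007633770630411067
[[318.59997637 236.72283582]
 [318.58859042 238.57783256]
 [321.41440658 238.48842181]]
```

View pics/v9.png

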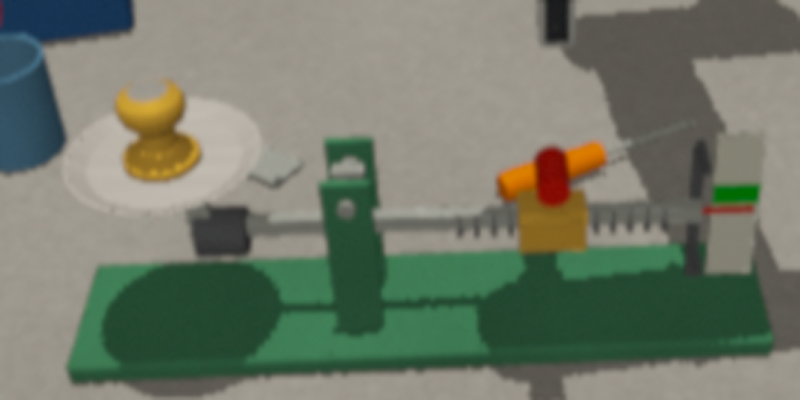

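The beam hangs free with the pointer near the green mark (crop px (730,210) against mark (737,193)). The fitted tilt is -0.008, with some parallax because the mark plate sits behind the beam. I'll move the arm aside and check the latch and the mark without its shadow.

Request:
{"fn": "move_arm", "kwargs": {"steps": [[[-3,0,0],[0,0,0],0],[[-7,0,0],[0,0,0],0],[[-11,0,0],[0,0,0],0],[[-15,0,0],[0,0,0],0],[[-19,0,0],[0,0,0],0],[[-23,0,0],[0,0,0],0],[[-27,0,0],[0,0,0],0],[[-30,0,0],[0,0,0],0]]}}

```text
time_s: 26.17
ee_pos: [0.5295, 0.3102, 0.2699]
tcp_rot: [0.77, -0.638, -0.0, -0.0]
force: [0.3, -1.0, -0.6]
grip_width: 0.997
finger_force: 0.0
```

Request:
{"fn": "move_arm", "kwargs": {"steps": [[[0,0,0],[0,0,0],0],[[0,0,0],[0,0,0],0],[[0,0,0],[0,0,0],0],[[0,0,0],[0,0,0],0],[[0,0,0],[0,0,0],0],[[0,0,0],[0,0,0],0]]}}

```text
time_s: 26.67
ee_pos: [0.5307, 0.3063, 0.2701]
tcp_rot: [0.769, -0.639, 0.0, -0.0]
force: [0.3, 0.1, -0.1]
grip_width: 0.998
finger_force: 0.0
```

```bash
python3 - <<'E'
from h import *
st(); p=vision.capture('scene'); q=vision.capture('top'); pointer(p)
a=redblobs(p['image'],(260,360,190,300)); b=redblobs(q['image'],(280,345,215,270)); print(a,b)
for P in(p,q): print(proj(P,[grip(.06,-.0076,0),grip(.06,-.0076,.005)]).round(1).tolist())
G=tri([(p,a[0][1]),(q,b[0][1])]); print('grip',G,(G-O)@YS,(G-O)@XS)
# brass sleeve vs grip: vertical gap in scene, start vs now
for im in(cv2.imread('pics/scene.png')[:,:,::-1].copy(),p['image']):
    r=redblobs(im,(260,360,190,300))[0]; hsv=cv2.cvtColor(im,cv2.COLOR_RGB2HSV); m=cv2.inRange(hsv,(15,120,60),(30,255,255)); x=int(r[1][0]); m[:, :x-14]=0; m[:,x+15:]=0; m[:235]=0; m[275:]=0
    ys,xs=np.nonzero(m); print('red top',r[2][1],'cy',r[1][1],'brass',ys.min(),ys.max(),ys.mean(),'diff',ys.max()-r[1][1],ys.max()-r[2][1])
hsv=cv2.cvtColor(p['image'],cv2.COLOR_RGB2HSV); m=cv2.inRange(hsv,(55,200,60),(65,255,255)); m[:,:366]=0;m[:,395:]=0;m[:225]=0;m[265:]=0
ys,xs=np.nonzero(m); print('mark',xs.mean(),ys.min(),ys.max(),len(xs))
for x in(-.025,-.02,-.015,-.01,0): print(x,proj(p,[O+.272*YS+x*XS+[0,0,z] for z in(.0865,.095,.1035,.146)]).round(1).tolist(),proj(q,[O+.272*YS+x*XS+[0,0,.146]]).round(1).tolist())
cv2.imwrite('pics/v10.png',np.vstack([cv2.resize(p['image'][215:275,285:395,::-1],(550,300),interpolation=2),cv2.resize(q['image'][215:275,235:345,::-1],(550,300),interpolation=2)]))
E
```

```text
26.6667 [0.5307 0.3063 0.2701] [ 7.689e-01 -6.394e-01  0.000e+00 -1.000e-04] [ 0.33  0.14 -0.12] 0.9983550303363268 0.0 [ 0.787  0.35   0.011  0.    -1.231 -0.604]
pointer 15 247.58011049723757 375.0 theta -0.005733341153969023
[(154, (np.float64(319.0), np.float64(236.7)), (314, 228, 11, 18))] [(106, (np.float64(307.7), np.float64(241.2)), (303, 234, 10, 15))]
[[318.6, 236.8], [318.6, 238.7]]
[[307.8, 241.2], [307.9, 241.6]]
grip [0.58466753 0.01458518 0.12928311] 0.14059742279488807 0.00010636504177136914
red top 232 cy 240.8 brass 235 263 252.14932126696831 diff 22.19999999999999 31
red top 228 cy 236.7 brass 235 261 249.7797356828194 diff 24.30000000000001 33
mark 379.0 241 244 52
-0.025 [[377.1, 242.7], [377.4, 239.7], [377.7, 236.7], [379.4, 221.1]] [[263.5, 258.2]]
-0.02 [[377.5, 244.1], [377.8, 241.1], [378.1, 238.1], [379.8, 222.5]] [[263.2, 256.5]]
-0.015 [[377.8, 245.5], [378.2, 242.6], [378.5, 239.5], [380.1, 223.9]] [[262.9, 254.7]]
-0.01 [[378.2, 247.0], [378.5, 244.0], [378.9, 241.0], [380.5, 225.3]] [[262.5, 253.0]]
0 [[379.0, 249.9], [379.3, 246.9], [379.6, 243.9], [381.3, 228.2]] [[261.9, 249.6]]
```

View pics/v10.png

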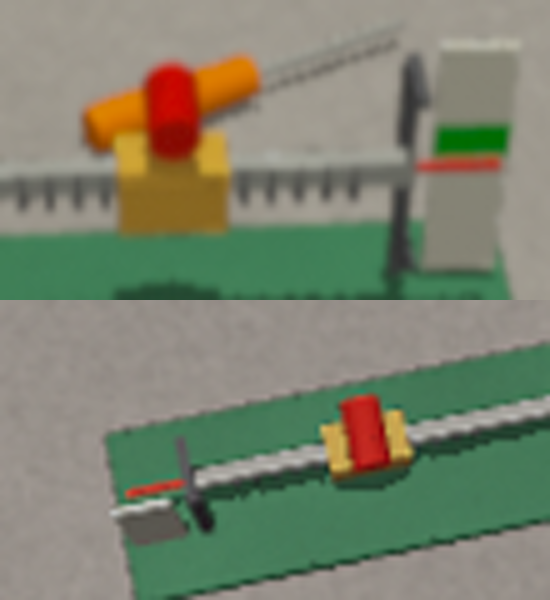

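The roller is fully up (row 236.7, matching an unpressed grip) and about 2 px higher above the sleeve than at the start, so the pawl is latched in notch 5. The top view (lower half) confirms the mark plate stands about 15 mm behind the pointer. With that parallax, the tilt of -0.006 is well inside the ±0.03 band of the mark. Handing in.

```bash
python3 -c "
from cell import ctrl
print(ctrl.job_done())"
```

```text
the job is handed in; nothing more can be done
None
```

The job is handed in at about 27 s of the 72 s allowed: the brass knob is in the pan, the poise is latched in notch 5 (0.060 m) and the beam hangs free about 0.006 rad below centre, within the green mark, which puts the knob at roughly 0.12 kg; I saw nothing else disturbed.

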